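Tip the pressing board under the lips of a padding press

TASK

Put the red-handled pressing board into the padding press: hold it by its handle, tip it so that one end goes first through the opening between the two blue lips, then right it inside and lower it until it lies flat on the paper pads beneath both lips, and only then let go; do not drop it. Leave the yellow-handled board, which is too long for this press, where it is.

Things in the scene. Friction and masses are not known exactly. Their poses are not given: they have to be found in the camera images.
- board: The right board: loose brown wooden plate 140 mm long (its x), 90 wide (y), 8 thick, flat on the table, 0.15-0.31 kg, both ends alike. At its centre stands a square red handle 24 x 24 mm (sides along x, y), top 123 mm above the underside; steel collar 36 x 36 at its foot up to 18 mm. Origin: centre of the underside; z up the handle. Its yaw is within 50 degrees of the press's.
- long_board: The wrong board, loose: same make and height, but 185 mm long (its x), 90 wide, with a yellow handle. Origin: centre of its underside. It and the red-handled board may change places.
- press: Plywood box fixed to the table, open on top, with paper pads (solid) filling its bottom. Inside 160 mm long (its x, roughly away from the robot), 112 wide (y); walls 12 thick, 116 high. Origin: centre of its underside, z up; pads' top 35 mm above it. Base sticks out 33 mm past each end wall, with a low clamp foot to 44 mm.
- mouth (a point): Centre of the press's opening, 116 mm above the press's origin, level with the top of the lips; axes as the press. Over each end of the inside (x) a rigid blue lip, 6 mm thick, reaches 20 mm inward across the whole width, so the opening is 120 mm long (x -60 to +60) and 112 wide. 75 mm clear height from the pads to the lips' underside.

How it is judged:
On the way, in this order (a step that is already met when the one before it is completed fails the run):
1. the held red-handled board is tipped (more than about 15 degrees) with its lower end inside the press, below the lips (angle between board's own z axis and vertical above 0.26 rad and z of board in the frame of press below 0.12 m and x of board in the frame of press between -0.06 and 0.06 m and y of board in the frame of press between -0.03 and 0.03 m and contact force between the fingers and board above 0.3 N), for 0.1 s.
2. it is righted inside the press and lowered to within 15 mm of the pads while still held (angle between board's own z axis and vertical below 0.2 rad and z of board in the frame of press below 0.05 m and x of board in the frame of press between -0.013 and 0.013 m and y of board in the frame of press between -0.014 and 0.014 m and contact force between the fingers and board above 0.3 N), for 0.1 s.
At the end, for the whole second after the job is handed in: The red-handled board lies flat (within 5 degrees) on the pads inside the press (underside within 6 mm of the pads' top), beneath both lips (centre within 13 mm of the press's centre lengthwise, 14 mm across: as far as the walls allow), released and at rest (angle between board's own z axis and vertical below 0.09 rad and z of board in the frame of press between 0.03 and 0.041 m and x of board in the frame of press between -0.013 and 0.013 m and y of board in the frame of press between -0.014 and 0.014 m and linear speed of board below 0.02 m/s); the robot touches nothing.
It fails at once if the yellow-handled board is moved by more than 40 mm (distance of long_board from where it was at the start of the episode above 0.04 m).
It also fails if it takes over 42 s, if anything falls off the work surface, if the arm or the gripper's body presses on something with over 40 N, if the wrist force passes 120 N, or if a joint passes its speed limit or range.

ROBOT

A 6-joint arm with a two-finger parallel gripper is mounted at the origin on the work surface. World frame = base frame: x ahead of the robot, y to its left, z up, the work surface at z = 0. Lengths are in m, angles in rad, forces in N, time in s.
With the tool pointing down it reaches from about 0.25 to 0.725 m from the base axis. Payload 4 kg.
Tool frame: the origin (TCP) lies where the fingers leave the gripper's body, on its centre line; the fingertips stand 73 mm ahead of it and the grasp point (between the pads) lies 54 mm ahead of it; z points along the fingers, y is the line along which they close (so a half turn about z gives the same grasp; the last joint's range is limited). The gripper opens to 85 mm and grips with 20 to 120 N. Pads are 22 mm wide; open, the fingers measure 114 mm over their backs; the gripper's body (76 mm by 85 mm) begins 54 mm behind the grasp point. The pads swing forward as they close: fully open they stand 13 mm farther back than shut.
Start: joints at [-1.337, 0.241, 0.005, 1.335, 0, 1.571], TCP at [0.116, -0.486, 0.304] pointing down, gripper open.
Joint ranges: [-2.72, 2.72], [-1.05, 1.87], [-1.09, 1.28], [-1.99, 2.15], [-1.42, 1.44], [-3.14, 3.14]. Speed limits (rad/s): [2.79, 2.79, 3.14, 3.14, 3.14, 3.14].

INTERFACE

Orientations are given as a unit quaternion [x, y, z, w].
In Python, from workcell import bot gives the robot as it stands.
- The arm moves only by the shell command python3 -m inch 'ROWS' [OPENING] [FORCE]. ROWS is JSON, one flat list of numbers, 4 for each row, row after row: the shift along the tool's x, y, z in m, then the turn about the tool's z in rad. A call has 1 to 5 rows; each row shifts and turns the commanded pose from where the row before left it, along the tool's axes as they then stand; what a row does not reach is not made up. A row lasts 1/8 s, in which the tool goes at most 62.5 mm and 10.7 degrees, less where a joint would pass 70% of its speed; a pose out of reach is approached as far as the arm can. A call with a gripper value outside its range is refused whole. OPENING is the closure, from 0 (fully open) to 1 (shut), set as the call begins (- or left out, the last holds). The fingers move at their own pace and stop on an object; FORCE is the grip in N (left out, the last holds). Time passes only in rows, so rows that do not move let the fingers close. It gives the time, the measured TCP pose, the force, the opening and the grip force at its end, in the units of the state.
- bot.state(): the state, without advancing time (a new reading comes with each control period).
- bot.snapshot(name): name is "side" or "top"; returns (picture, depth): 400x640x3 uint8, red, green, blue; 400x640 float32, m along the optical axis (not along the pixel's ray), 0 where there is no reading.
- bot.camera_info(name): a dict with "intrinsics" (3x3 intrinsics, pixels), "k1" (the pictures are not rectified: a ray, as slopes to the right and down, at radius r is drawn at 1 + k1 r^2 times it, then the intrinsics apply), "rvec" (rotation vector, rad) and "tvec" (3), from world to camera coordinates, as OpenCV has them. Camera axes: x right, y down, z forward; pixel columns grow to the right and rows downward; lengths in m; the calibration is good to about 2 mm. A picture is of the moment at which its call begins. camera_info takes no time and is no camera call.
- bot.hand_in(): hands the job in; it is judged then, once.
The state is a dict: "t": time; "joint_pos": joint angles; "dq": joint speeds; "joint_torque": joint torques, N m; "tool_pos": TCP position; "ee_rot": TCP orientation; "wrist_force": force on the tool from outside, world axes, zero at the start; "ft_torque": the same for the moment, N m; "gripper_width": finger opening in m; "gripper_force": force on a finger pad.
Only numpy, scipy, OpenCV 4.12 (cv2) and the standard library are available. Lean on these libraries where they do the work, as an engineer would, in place of code of your own. Each camera call takes 0.05 s, during which the arm holds its last target. There are 200 camera calls.

## Working session

There is one attempt and no reset: what is moved stays moved. The work goes in short steps, Python scripts to look and compute and a shell command to move; the robot and the scene stay as the last step left them, time stands still between calls to the robot, and variables do not carry over. Pictures are saved under pics/ and viewed, at most 10 in all, crops included, and the job is handed in when it is done.

```bash
mkdir -p pics; cat > h.py <<'E'
import numpy as np, cv2
from workcell import bot
def cam(n):
    c=bot.camera_info(n); R=cv2.Rodrigues(np.array(c["rvec"],float))[0]
    return np.array(c["intrinsics"],float),c["k1"],R,np.array(c["tvec"],float).ravel()
def cloud(n,d):
    K,k1,R,t=cam(n); h,w=d.shape
    uv=np.stack(np.meshgrid(np.arange(w),np.arange(h)),-1).reshape(-1,1,2).astype(float)
    s=cv2.undistortPoints(uv,K,np.array([k1,0,0,0.]))[:,0]
    z=d.reshape(-1,1); P=np.hstack([s*z,z])
    return ((P-t)@R).reshape(h,w,3)
E
python3 - <<'E'
from h import *
for n in("side","top"):
    p,d=bot.snapshot(n); cv2.imwrite(f"pics/{n}0.png",p[:,:,::-1]); np.savez(f"{n}0.npz",p=p,d=d)
    K,k,R,t=cam(n); print(n,-R.T@t,R[2],K[0,0])
print(bot.state())
E
```

```text
side [0.13453448 0.41974491 0.54428083] [ 0.5488107  -0.51361742 -0.6595483 ] 383.78778073297957
top [0.42240702 0.07519076 1.01832907] [ 0.11661142 -0.01918769 -0.99299225] 501.6480127896819
{'t': 0.1, 'joint_pos': array([-1.33703840e+00,  2.41351128e-01,  3.85164513e-03,  1.33522535e+00,
        2.15329058e-05,  1.57083498e+00]), 'dq': array([ 9.42770558e-05, -3.52938050e-03,  3.53301986e-03,  7.11856416e-04,
        2.30354674e-03,  1.34233972e-03]), 'joint_torque': array([ 4.65111098e-04, -3.73136866e+01,  2.53010166e+01,  1.08653677e-02,
        3.42816293e-05,  1.62277667e-05]), 'tool_pos': array([ 0.11572042, -0.4859725 ,  0.30309234]), 'ee_rot': array([ 9.93179219e-01,  1.16593776e-01, -1.01769845e-04, -9.58926449e-04]), 'wrist_force': array([ 0.30261648, -0.46134138,  0.83425936]), 'ft_torque': array([-0.0133173 , -0.00703386,  0.02830806]), 'gripper_force': 0.0, 'gripper_width': 0.08527525291311823}
```

View pics/side0.png

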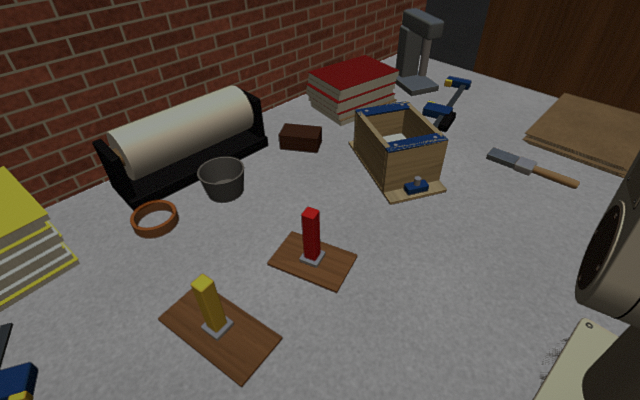

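View pics/top0.png

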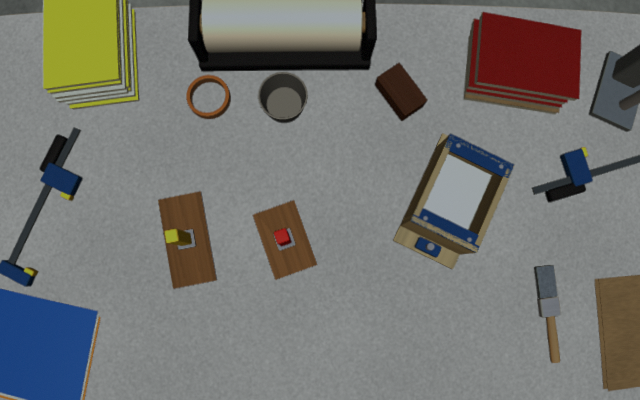

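The top view shows the red-handled board at (285,240), the yellow-handled one at (187,240), and the press at (455,195). Its near blue lip is at (447,228) and its far lip at (478,155). Next I'll measure them.

```bash
cat > meas.py <<'E'
from h import *
def rect(P):
    (c,s,a)=cv2.minAreaRect((P[:,:2]*1000).astype(np.float32)); return np.round(c,1),np.round(s,1),round(a,1)
def analyze(n,f=None):
    if f: z=np.load(f); p,d=z["p"],z["d"]
    else: p,d=bot.snapshot(n)
    X=cloud(n,d); hsv=cv2.cvtColor(p,cv2.COLOR_RGB2HSV); return p,d,X,hsv
if __name__=="__main__":
    for n in("top","side"):
        p,d,X,h=analyze(n,n+"0.npz"); H,S,V=[h[...,i].astype(int) for i in range(3)]; x,y,z=np.moveaxis(X,-1,0)
        ok=d>0
        reg=ok&(x>.2)&(x<.75)&(y>-.35)&(y<.45)
        red=reg&((H<6)|(H>174))&(S>180)&(V>90)&(z>.115)&(z<.135)&(x<.5)
        print(n,"red top",red.sum(),X[red].mean(0),rect(X[red]))
        m=reg&(abs(z-.008)<.006)&(S>70)&(H<25)&(y>-.05)
        k,l,st,c=cv2.connectedComponentsWithStats(cv2.morphologyEx(m.astype(np.uint8),cv2.MORPH_OPEN,np.ones((3,3))))
        for i in range(1,k):
            if st[i,4]>800: print("board",st[i],X[l==i].mean(0).round(4),rect(X[l==i]))
        b=reg&(H>100)&(H<130)&(S>100)&(abs(z-.116)<.012)&(y<.1)
        k,l,st,c=cv2.connectedComponentsWithStats(b.astype(np.uint8))
        for i in range(1,k):
            if st[i,4]>150: print("lip",st[i],X[l==i].mean(0).round(4),rect(X[l==i]))
        q=reg&(abs(z-.116)<.008)&(y<.0)&(y>-.3)
        print("rim",rect(X[q]))
E
python3 meas.py
```

```text
top red top 158 [0.48252123 0.12336361 0.12198294] (array([482.6, 123.5]), array([22.6, 22.3]), 20.3)
board [ 159  192   57   96 3373] [0.4832 0.3193 0.0072] (array([484.9, 322.2]), array([184.6,  90.2]), 10.7)
board [ 254  201   62   78 2642] [0.482  0.1232 0.0073] (array([482.5, 123.6]), array([138.6,  89.1]), 19.1)
lip [447 135  66  42 928] [ 0.6264 -0.2451  0.1153] (array([ 626.3, -245.5]), array([134.3,  32.2]), 63.4)
lip [418 209  61  39 611] [ 0.4952 -0.182   0.1154] (array([ 494.2, -184.8]), array([123.3,  22. ]), 62.8)
rim (array([ 559.2, -212.3]), array([137.3, 185.6]), 63.4)
side red top 132 [0.47738118 0.12296494 0.12276206] (array([477.8, 122.2]), array([21. , 22.9]), 19.6)
board [ 268  232   89   60 2498] [0.4714 0.1266 0.0079] (array([479.2, 122.4]), array([140.2,  92. ]), 19.7)
board [ 159  291  123   95 4979] [0.4632 0.3236 0.008 ] (array([481.1, 320.4]), array([185.3,  89.8]), 10.6)
lip [356 103  53  13 339] [ 0.6226 -0.2432  0.1158] (array([ 625.4, -243.3]), array([126.1,  33.5]), 64.1)
lip [386 133  62  20 425] [ 0.489  -0.1769  0.1159] (array([ 489. , -179.6]), array([135.1,  34.2]), 64.1)
rim (array([ 556.5, -213.6]), array([138.2, 187.8]), 63.7)
```

```bash

python3 -m inch '[0,0,0,-0.18, 0,0,0,-0.18, 0,0,0,-0.18, 0,0,0,-0.18, 0,0,0,-0.18]' 0 40
python3 -m inch '[0,0,0,-0.18, 0,0,0,-0.18, 0,0,0,-0.18, 0,0,0,-0.18, 0,0,0,-0.18]'
python3 -m inch '[0,0,0,-0.18, 0,0,0,-0.18, 0,0,0,-0.18, 0,0,0,-0.18, 0,0,0,-0.18]'
python3 -m inch '[0,0,0,-0.18, 0,0,0,-0.18, 0,0,0,-0.18]'
cat >> h.py <<'E'
from scipy.spatial.transform import Rotation
def need(tx,ty,tz,yaw):
    "remaining shift in tool axes (m) and turn (rad) to TCP target, given tool-x heading yaw (deg)"
    s=bot.state(); R=Rotation.from_quat(s["ee_rot"]).as_matrix()
    a=np.arctan2(R[1,0],R[0,0]); e=(np.array([tx,ty,tz])-s["tool_pos"])@R
    print("t",round(s["t"],2),"tcp",s["tool_pos"].round(4),"yaw",np.degrees(a).round(1),"F",s["wrist_force"].round(1),"w",round(s["gripper_width"],4),"gf",round(s["gripper_force"],1))
    print("shift",e.round(4),"turn",round(-((np.radians(yaw)-a+np.pi)%(2*np.pi)-np.pi),4),"q",np.round(s["joint_pos"],2))
E
python3 -c "
from h import *
need(.481,.123,.23,199.3)"
```

```text
t: 0.72
tool_pos: [0.1158, -0.4861, 0.3034]
ee_rot: [0.842, 0.54, 0.0, -0.001]
wrist_force: [-0.3, 0.1, -0.4]
gripper_width: 0.0855
gripper_force: 0.0
t: 1.35
tool_pos: [0.1158, -0.4861, 0.3034]
ee_rot: [0.523, 0.852, 0.0, -0.0]
wrist_force: [-0.2, 0.4, -0.2]
gripper_width: 0.086
gripper_force: 0.0
t: 1.98
tool_pos: [0.1158, -0.4861, 0.3033]
ee_rot: [0.101, 0.995, 0.001, -0.0]
wrist_force: [-0.8, 0.0, -0.4]
gripper_width: 0.0856
gripper_force: 0.0
t: 2.35
tool_pos: [0.1158, -0.4861, 0.3034]
ee_rot: [-0.168, 0.986, 0.001, -0.0]
wrist_force: [-1.2, 0.1, 0.5]
gripper_width: 0.0856
gripper_force: 0.0
t 2.35 tcp [ 0.1158 -0.4861  0.3034] yaw -160.6 F [-1.2  0.1  0.5] w 0.0856 gf 0.0
shift [-0.5466  0.4534  0.074 ] turn 0.0013 q [-1.34  0.24  0.    1.34 -0.   -1.68]
```

```bash

python3 -m inch '[-0.0364,0.0302,0,0, -0.0364,0.0302,0,0, -0.0364,0.0302,0,0, -0.0364,0.0302,0,0, -0.0364,0.0302,0,0]' >/dev/null
python3 -m inch '[-0.0364,0.0302,0,0, -0.0364,0.0302,0,0, -0.0364,0.0302,0,0, -0.0364,0.0302,0,0, -0.0364,0.0302,0,0]' >/dev/null
python3 -m inch '[-0.0364,0.0302,0,0, -0.0364,0.0302,0,0, -0.0364,0.0302,0,0, -0.0364,0.0302,0,0, -0.0364,0.0302,0,0]' >/dev/null
python3 -m inch '[0,0,0.025,0, 0,0,0.025,0, 0,0,0.024,0, 0,0,0,0]' >/dev/null
python3 - <<'E'
from h import *
need(.481,.123,.161,199.3)
p,d=bot.snapshot("side"); cv2.imwrite("pics/side1.png",cv2.resize(p[150:350,180:440,::-1],None,fx=2.5,fy=2.5))
E
```

```text
t 4.72 tcp [0.4827 0.1196 0.2277] yaw -161.0 F [0.1 0.1 1. ] w 0.0856 gf 0.0
shift [0.0001 0.0037 0.0667] turn -0.0045 q [ 0.24  0.29 -0.14  1.15  0.   -0.09]
```

View pics/side1.png

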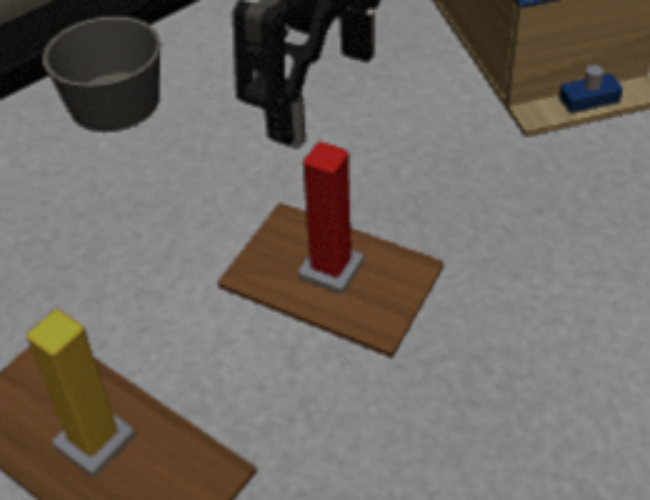

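The open fingers stand above the red handle, whose top is at (327,157), with one finger on each side. I'll descend and close.

```bash

python3 -m inch '[0,0.0035,0.02,-0.004, 0,0,0.02,0, 0,0,0.02,0, 0,0,0.0067,0, 0,0,0,0]' 0 25
python3 -m inch '[0,0,0,0, 0,0,0,0, 0,0,0,0, 0,0,0,0, 0,0,0,0]' 1 25
python3 -m inch '[0,0,0,0, 0,0,0,0]'
python3 -c "
from h import *
need(.481,.123,.161,199.3)"
```

```text
t: 5.4
tool_pos: [0.4835, 0.1232, 0.1638]
ee_rot: [-0.167, 0.986, 0.0, 0.0]
wrist_force: [0.9, -0.2, -0.3]
gripper_width: 0.0853
gripper_force: 0.0
t: 6.02
tool_pos: [0.4834, 0.1232, 0.1636]
ee_rot: [-0.167, 0.986, -0.0, 0.0]
wrist_force: [-0.4, -0.6, 2.8]
gripper_width: 0.0236
gripper_force: 27.4
t: 6.28
tool_pos: [0.4834, 0.1231, 0.1636]
ee_rot: [-0.167, 0.986, -0.0, 0.0]
wrist_force: [0.4, -1.4, 4.0]
gripper_width: 0.0236
gripper_force: 27.6
t 6.28 tcp [0.4834 0.1231 0.1636] yaw -160.7 F [ 0.4 -1.4  4. ] w 0.0236 gf 27.6
shift [0.0023 0.0007 0.0026] turn -0.0008 q [ 0.25  0.35 -0.24  0.99 -0.   -0.09]
```

```bash

python3 -m inch '[0,0,-0.015,0, 0,0,-0.025,0, 0,0,-0.025,0, 0,0,-0.02,0, 0,0,0,0]'
python3 -m inch '[0,0,0,0.16, 0,0,0,0.16, 0,0,0,0.16, 0,0,0,0.16, 0,0,0,0.156]' >/dev/null
python3 -m inch '[0,0,0,0, 0,0,0,0]' >/dev/null
python3 -c "
from h import *
need(.404,-.137,.2486,153.7)"
```

```text
t: 6.9
tool_pos: [0.4837, 0.1235, 0.2497]
ee_rot: [-0.167, 0.986, 0.0, 0.001]
wrist_force: [-0.6, -0.7, -4.2]
gripper_width: 0.0237
gripper_force: 26.6
t 7.78 tcp [0.4827 0.1232 0.2474] yaw 153.8 F [-0.9  0.7 -2. ] w 0.0237 gf 26.6
shift [-0.0443 -0.2682 -0.001 ] turn 0.0015 q [ 0.25  0.27 -0.11  1.2   0.    0.71]
```

```bash

python3 -m inch '[-0.0063,-0.0383,0,0, -0.0063,-0.0383,0,0, -0.0063,-0.0383,0,0, -0.0063,-0.0383,0,0, -0.0063,-0.0383,0,0]' >/dev/null
python3 -m inch '[-0.0063,-0.0383,0,0, -0.0063,-0.0383,0,0, 0,0,0,0]' >/dev/null
python3 - <<'E'
from h import *
need(.404,-.137,.2486,153.7)
for n in("side","top"):
    p,d=bot.snapshot(n); np.savez(n+"2.npz",p=p,d=d)
    if n=="side": a=p[60:260,260:500]
    else: b=p[110:310,330:570]
cv2.imwrite("pics/s2.png",cv2.resize(np.hstack([a,b])[:,:,::-1],None,fx=1.66,fy=1.66,interpolation=cv2.INTER_CUBIC))
E
```

```text
t 8.78 tcp [ 0.4028 -0.1385  0.2481] yaw 153.5 F [ 1.4  0.4 -2.5] w 0.0237 gf 27.0
shift [-0.0004  0.0018 -0.0005] turn -0.0038 q [-0.33  0.13 -0.28  1.16 -0.    0.13]
```

View pics/s2.png

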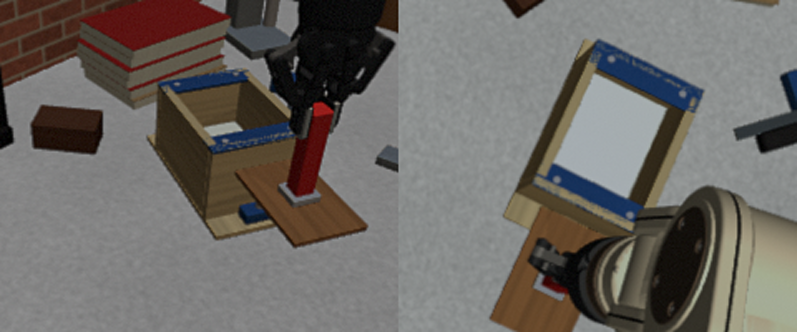

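The board hangs level from the gripper. Its leading end is just short of the press's near wall, with the wall at about (255,200) in the left half and the board at (300,205). I'll push it against the wall so it swings in the grip.

```bash
cat > tilt.py <<'E'
from h import *
import sys
O=np.array([.558,-.213,0]); A=np.radians(-26.3); Rp=np.array([[np.cos(A),np.sin(A),0],[-np.sin(A),np.cos(A),0],[0,0,1]])
def tilt(n="side",name=None):
    p,d=bot.snapshot(n); X=cloud(n,d); h=cv2.cvtColor(p,cv2.COLOR_RGB2HSV); H,S,V=[h[...,i].astype(int) for i in range(3)]
    s=bot.state(); L=(X-O)@Rp.T; T=Rp@(s["tool_pos"]-O)
    m=(d>0)&((H<6)|(H>174))&(S>170)&(V>60)&(np.linalg.norm(L[...,:2]-T[:2],axis=-1)<.12)&(L[...,2]<T[2])
    m=cv2.erode(m.astype(np.uint8),np.ones((3,3)))>0
    Q=L[m]; zs=Q[:,2]
    if len(Q)>20:
        sx=np.polyfit(zs,Q[:,0],1)[0]; sy=np.polyfit(zs,Q[:,1],1)[0]
        print("handle n",len(Q),"tilt toward +x deg",np.degrees(np.arctan(sx)).round(1),"+y",np.degrees(np.arctan(sy)).round(1),"z",zs.min().round(3),zs.max().round(3))
    br=(d>0)&(H<25)&(S>70)&(abs(L[...,1])<.06)&(abs(L[...,0]-T[0])<.13)
    print("TCP in press",T.round(4),"F press",(Rp@s["wrist_force"]).round(1),"w",round(s["gripper_width"],4),"gf",round(s["gripper_force"],1),"t",round(s["t"],2))
    if name: cv2.imwrite("pics/"+name,cv2.resize(p[60:260,260:500,::-1],None,fx=2.5,fy=2.5,interpolation=cv2.INTER_CUBIC))
if __name__=="__main__": tilt(*sys.argv[1:])
E
python3 tilt.py side
python3 -m inch '[-0.01,0,0,0, -0.008,0,0,0, -0.008,0,0,0, -0.008,0,0,0, 0,0,0,0]'
python3 tilt.py side s3.png
```

```text
handle n 427 tilt toward +x deg 2.1 +y -0.8 z 0.107 0.209
TCP in press [-0.1724  0.0004  0.2481] F press [-0.2  0.2 -3.9] w 0.0236 gf 27.0 t 8.93
t: 9.55
tool_pos: [0.4349, -0.1519, 0.2479]
ee_rot: [0.228, 0.974, 0.0, 0.0]
wrist_force: [-0.9, 1.1, -2.7]
gripper_width: 0.0239
gripper_force: 26.9
handle n 452 tilt toward +x deg 11.6 +y -0.6 z 0.111 0.21
TCP in press [-1.375e-01  2.000e-04  2.480e-01] F press [-0.8 -0.2 -3.7] w 0.0234 gf 26.9 t 9.6
```

View pics/s3.png

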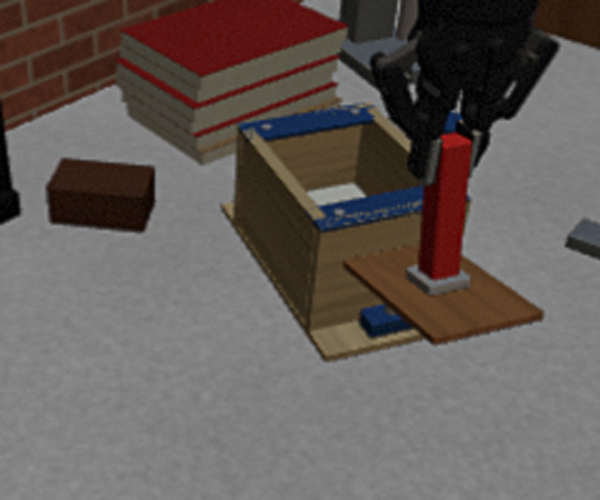

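The board is pivoting as planned, at about 11° with its leading end down against the wall. I'll keep pushing.

```bash

python3 -m inch '[-0.008,0,0,0, -0.008,0,0,0, -0.008,0,0,0, -0.006,0,0,0, 0,0,0,0]'
python3 tilt.py side
python3 -m inch '[0.01,0,-0.02,0, 0.01,0,-0.03,0, 0,0,-0.03,0, 0,0,-0.03,0, 0,0,0,0]'
python3 tilt.py side s4.png
```

```text
t: 10.22
tool_pos: [0.4618, -0.1654, 0.2481]
ee_rot: [0.228, 0.974, -0.0, 0.0]
wrist_force: [-2.5, 0.3, -2.1]
gripper_width: 0.0234
gripper_force: 27.6
handle n 512 tilt toward +x deg 24.7 +y -0.2 z 0.12 0.212
TCP in press [-0.1075 -0.      0.2482] F press [-1.5 -0.5 -2.7] w 0.0238 gf 27.5 t 10.28
t: 10.9
tool_pos: [0.445, -0.1569, 0.3609]
ee_rot: [0.228, 0.974, -0.001, 0.004]
wrist_force: [0.4, -0.7, -3.8]
gripper_width: 0.0239
gripper_force: 27.4
handle n 645 tilt toward +x deg 23.8 +y -0.9 z 0.231 0.324
TCP in press [-1.271e-01  2.000e-04  3.589e-01] F press [ 0.4 -0.1 -3.4] w 0.0235 gf 27.4 t 10.95
```

View pics/s4.png

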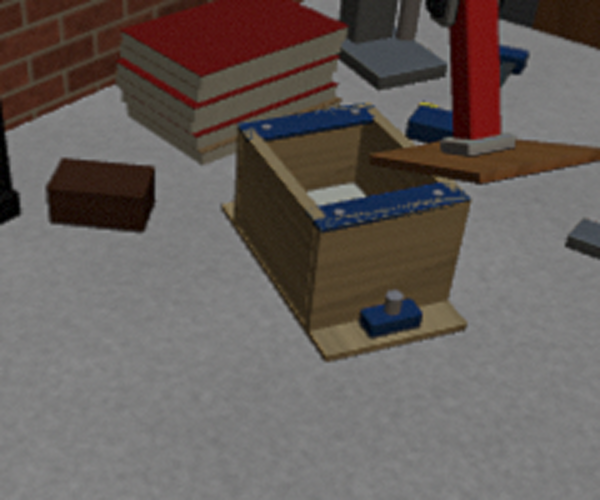

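Tilt is about 24°, held, with the low end toward the press. Next I'll go over the opening, lower the far end through it, and advance under the far lip.

```bash

python3 -m inch '[-0.03,0,0,0, -0.04,0,0,0, -0.04,0,0,0, -0.04,0,0,0, -0.007,0,0,0]' >/dev/null
python3 -m inch '[0,0,0.02,0, 0,0,0.02,0, 0,0,0.02,0, 0,0,0.015,0, 0,0,0,0]'
python3 tilt.py side s5.png
```

```text
t: 12.2
tool_pos: [0.5827, -0.2253, 0.2811]
ee_rot: [0.228, 0.974, 0.0, -0.002]
wrist_force: [-0.8, -0.1, -2.0]
gripper_width: 0.0237
gripper_force: 27.1
handle n 404 tilt toward +x deg 22.8 +y -0.4 z 0.151 0.244
TCP in press [ 2.830e-02 -1.000e-04  2.825e-01] F press [-0.4 -0.2 -1.9] w 0.0238 gf 27.1 t 12.25
```

View pics/s5.png

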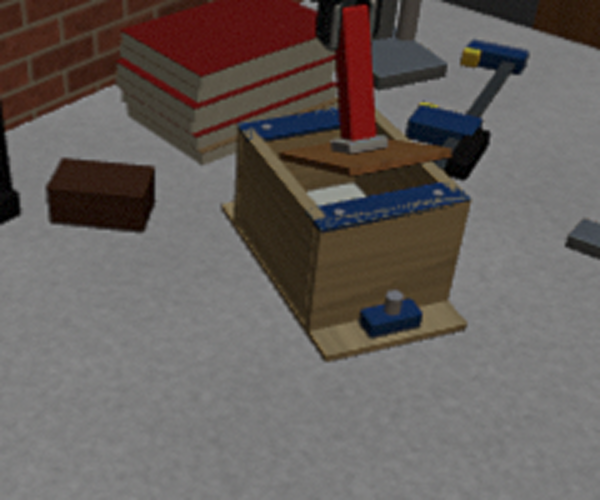

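The low end has gone through the opening at about (290,150), clear of both side walls.

```bash

python3 -m inch '[0,0,0.012,0, -0.009,0,0.004,0, -0.009,0,0.006,0, -0.008,0,0.01,0, 0,0,0,0]'
python3 tilt.py side
python3 -m inch '[0,0,0.012,0, 0,0,0.008,0, 0,0,0,0]'
python3 tilt.py side s6.png
```

```text
t: 12.88
tool_pos: [0.6071, -0.2375, 0.2493]
ee_rot: [0.228, 0.974, 0.0, -0.001]
wrist_force: [-0.2, 0.1, -2.7]
gripper_width: 0.0239
gripper_force: 27.2
handle n 346 tilt toward +x deg 22.9 +y -0.7 z 0.12 0.213
TCP in press [ 5.47e-02 -2.00e-04  2.50e-01] F press [ 0.3 -0.5 -2.7] w 0.0238 gf 27.2 t 12.93
t: 13.3
tool_pos: [0.6063, -0.237, 0.2299]
ee_rot: [0.228, 0.974, 0.0, -0.001]
wrist_force: [-0.2, 0.1, -2.9]
gripper_width: 0.0236
gripper_force: 27.1
handle n 338 tilt toward +x deg 23.0 +y 0.2 z 0.102 0.192
TCP in press [ 5.430e-02 -1.000e-04  2.307e-01] F press [ 0.4 -1.1 -2.2] w 0.0236 gf 27.1 t 13.35
```

View pics/s6.png

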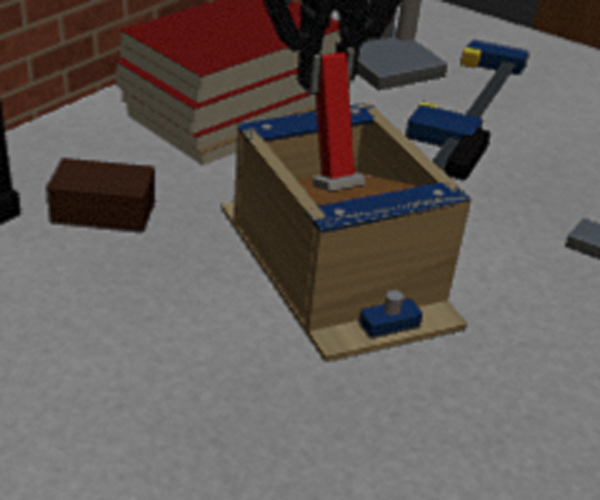

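The board is inside below the lips. I'll swing back along the arc, with the low end on the pads as the pivot, to right it.

```bash

python3 -m inch '[0,0,0.01,0, 0,0,0.004,0, 0.006,0,0.002,0, 0.006,0,0.002,0, 0,0,0,0]'
python3 tilt.py side
python3 -m inch '[0.007,0,0.002,0, 0.007,0,0.003,0, 0.007,0,0.003,0, 0,0,0,0]'
python3 tilt.py side
```

```text
t: 13.98
tool_pos: [0.5961, -0.2319, 0.2141]
ee_rot: [0.228, 0.974, -0.0, 0.001]
wrist_force: [0.5, -0.6, 2.6]
gripper_width: 0.0238
gripper_force: 27.3
handle n 337 tilt toward +x deg 18.0 +y -0.1 z 0.081 0.176
TCP in press [ 4.260e-02 -1.000e-04  2.141e-01] F press [-0.7 -1.   2.8] w 0.0235 gf 27.4 t 14.03
t: 14.52
tool_pos: [0.5765, -0.2222, 0.2063]
ee_rot: [0.228, 0.974, 0.0, -0.0]
wrist_force: [-2.7, 1.2, 7.4]
gripper_width: 0.0237
gripper_force: 27.9
handle n 291 tilt toward +x deg 8.5 +y -0.2 z 0.082 0.168
TCP in press [ 0.0207 -0.      0.2063] F press [-2.7 -0.1  7.1] w 0.0238 gf 27.9 t 14.57
```

```bash

python3 -m inch '[0.007,0,0.002,0, 0.007,0,0.003,0, 0.006,0,0.003,0, 0,0,0.002,0, 0,0,0,0]'
python3 tilt.py side
python3 -m inch '[0,0,0.002,0, 0,0,0,0, 0,0,0,0]'
python3 tilt.py side s7.png
```

```text
t: 15.2
tool_pos: [0.5617, -0.2149, 0.1984]
ee_rot: [0.228, 0.974, -0.001, 0.004]
wrist_force: [3.2, -2.4, 11.6]
gripper_width: 0.0237
gripper_force: 28.2
handle n 209 tilt toward +x deg 3.1 +y 0.5 z 0.087 0.16
TCP in press [ 0.0042 -0.      0.1984] F press [ 3.3 -0.1 11.6] w 0.0237 gf 28.2 t 15.25
t: 15.62
tool_pos: [0.5617, -0.2149, 0.1984]
ee_rot: [0.228, 0.974, -0.001, 0.005]
wrist_force: [-1.1, -1.4, 19.8]
gripper_width: 0.0235
gripper_force: 29.4
handle n 234 tilt toward +x deg 3.0 +y -0.2 z 0.086 0.16
TCP in press [ 4.200e-03 -1.000e-04  1.984e-01] F press [-0.7 -1.3 20.6] w 0.0241 gf 29.4 t 15.68
```

View pics/s7.png

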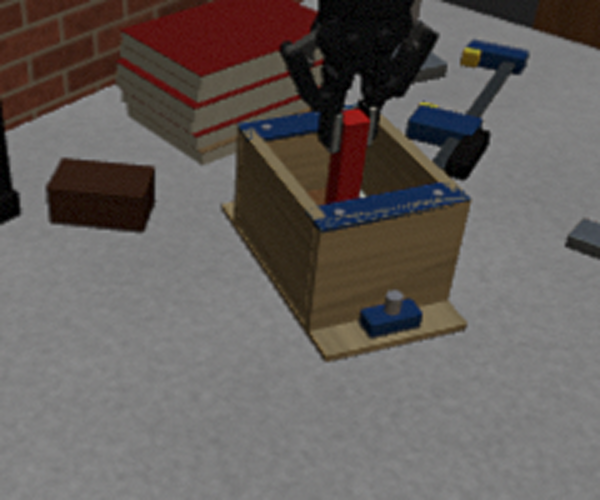

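The board is seated: TCP height 0.198 m, the same as over the flat board at the grasp, and the tilt reading is at its zero bias. The handle is upright at (350,160). I'll ease the pressure and release.

```bash

python3 -m inch '[0,0,-0.002,0, 0,0,-0.001,0, 0,0,0,0]'
python3 -m inch '[0,0,0,0, 0,0,0,0, 0,0,0,0, 0,0,0,0, 0,0,0,0]' 0
python3 -m inch '[0,0,-0.01,0, 0,0,-0.03,0, 0,0,-0.05,0, 0,0,-0.05,0, 0,0,0,0]'
python3 - <<'E'
from tilt import *
tilt("side","s8.png")
for n in("side","top"):
    p,d=bot.snapshot(n); L=(cloud(n,d)-O)@Rp.T; h=cv2.cvtColor(p,cv2.COLOR_RGB2HSV)
    m=(d>0)&((h[...,0]<6)|(h[...,0]>174))&(h[...,1]>170)&(abs(L[...,0])<.06)&(abs(L[...,1])<.05)&(L[...,2]<.18)
    t=m&(L[...,2]>.152)
    print(n,m.sum(),"top face",t.sum(),L[t].mean(0).round(4) if t.any() else "", L[...,2][m].max() if m.any() else "")
E
```

```text
t: 16.05
tool_pos: [0.5618, -0.2149, 0.1984]
ee_rot: [0.228, 0.974, -0.001, 0.004]
wrist_force: [4.2, -2.5, 6.4]
gripper_width: 0.0234
gripper_force: 27.7
t: 16.68
tool_pos: [0.5595, -0.2138, 0.196]
ee_rot: [0.228, 0.974, 0.0, -0.0]
wrist_force: [-0.2, -0.1, 0.8]
gripper_width: 0.0855
gripper_force: 0.0
t: 17.3
tool_pos: [0.5613, -0.2145, 0.3426]
ee_rot: [0.228, 0.974, -0.001, 0.006]
wrist_force: [-0.6, 0.4, 0.4]
gripper_width: 0.0855
gripper_force: 0.0
handle n 229 tilt toward +x deg 3.5 +y 0.0 z 0.085 0.159
TCP in press [0.0027 0.     0.3396] F press [-0.2 -0.3 -0.3] w 0.0855 gf 0.0 t 17.35
side 459 top face 82 [-0.0056  0.0013  0.1567] 0.15915269272457838
top 411 top face 173 [-0.001   0.0024  0.1567] 0.16054157450963716
```

View pics/s8.png

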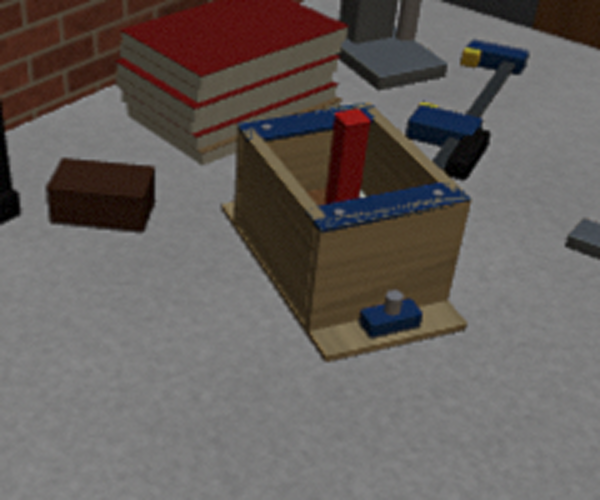

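The board stands free, flat and centred in the press, with the handle top at (351,122), 157 mm above the press's origin and within 6 mm of its centre. The gripper is clear.

```bash
python3 -c "
from workcell import bot
print(bot.hand_in())"
```

```text
the job is handed in; nothing more can be done
None
```

I handed the job in at about 17 s: the red-handled board went in tipped end first, was righted inside, and lies flat on the pads beneath both lips, released; I never touched the yellow-handled board (no verdict was returned).

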